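# Hang the dusty ear defenders on the drying bar with the lifting fork

### The arm

A 6-joint arm with a two-finger parallel gripper is mounted at the origin on the work surface. World frame = base frame: x ahead of the robot, y to its left, z up, the work surface at z = 0. Lengths are in m, angles in rad, forces in N, time in s.
With the tool pointing down it reaches from about 0.35 to 0.775 m from the base axis. Payload 7.3 kg.
Tool frame: the origin (TCP) lies between the finger pads; the fingertips stand 25 mm ahead of it and the grasp point (between the pads) lies 6 mm ahead of it; y points along the fingers, z is the direction in which the jaws open and shut, and the axes are right-handed (so a half turn about y gives the same grasp; the last joint's range is limited). The gripper opens to 92 mm and grips with 3 to 60 N. Pads are 19 mm wide; open, the fingers measure 130 mm over their backs; the gripper's body (75 mm by 190 mm) begins 47 mm behind the grasp point.
Start: joints at [0.981, 0.342, 1.524, -0, 1.275, -0.146], TCP at [0.225, 0.474, 0.252] pointing down, gripper open.
Joint ranges: [-2.53, 2.53], [-0.77, 2.02], [0.04, 2.7], [-1, 4.14], [0.28, 2.66], [-3.11, 3.11]. Speed limits (rad/s): [2.57, 2.57, 3.14, 3.14, 3.14, 3.14].

### API

Orientations are given as [roll, pitch, yaw] about the fixed x, y, z axes, in that order (R = Rz(yaw) Ry(pitch) Rx(roll)).
In Python, from cell import sensors, read_camera, hand_in gives the robot as it stands. The module is installed in compiled form; this text tells all that it offers.
- The arm moves only by the tool send_rows, never from a script. Its argument "motion" is a list that holds one entry, the list of rows, each a list of 4 numbers: the shift along the tool's x, y, z in m, then the turn about the tool's y in degrees. In form: [[[tx, ty, tz, twist], ...]]. A call has 1 to 8 rows; each row is the pose to reach, as a shift and turn from the pose measured when the call began, along the tool's axes at that moment; what a row does not reach only later rows make up. A row lasts 1/10 s, in which the tool goes at most 50 mm and 8.59 degrees, less where a joint would pass 70% of its speed; a pose out of reach is approached as far as the arm can. A call with a gripper value outside its range is refused whole. "gripper" is the opening, from 0 (shut) to 1 (fully open), set as the call begins (left out, the last holds). The fingers move at their own pace and stop on an object; "grip_force" is the grip in N (left out, the last holds). Time passes only in rows, so rows that repeat a pose let the fingers close. It gives the time, the measured TCP pose, the force and the opening at its end, in the units of the state.
- sensors.observe(): the state, without advancing time (a new reading comes with each control period).
- read_camera(name): name is "scene" or "top" or "wrist"; returns a dict with "frame" (420x560x3 uint8, red, green, blue), "fx", "fy", "cx", "cy" (pixels), "distortion" ([k1, k2, p1, p2, k3] as OpenCV has them; the pictures are not rectified), "extrinsics" (4x4, takes a point from world to camera coordinates). Camera axes: x right, y up, looking along -z (the intrinsics and any distortion apply to the point x, -y, -z); pixel columns grow to the right and rows downward; lengths in m; the calibration is good to about 2 mm. A picture is of the moment at which its call begins. There is no depth.
- hand_in(): hands the job in, once; it reports no verdict.
The state is a dict: "time": time; "qpos": joint angles; "qvel": joint speeds; "joint_efforts": joint torques, N m; "tool_pos": TCP position; "tool_rot": TCP orientation; "contact_force": force on the tool from outside, world axes, zero at the start; "torque": the same for the moment, N m; "opening": finger opening in m.
Only numpy, scipy, OpenCV 4.12 (cv2) and the standard library are available. Lean on these libraries where they do the work, as an engineer would, in place of code of your own. Each camera call takes 0.05 s, during which the arm holds its last target.

### The job

The ear defenders are covered in bone dust, so the gripper and arm must not touch them: take the two-pronged lifting fork out of its block, hook its prongs under the headband, lift the ear defenders off the bench and hang them squarely by the headband astride the bar of the drying stand, well on, behind its upturned end. Then draw the fork clear and stand it back in its block, upright, with its pin fully home. Leave the bone and the small jar where they are.

Things in the scene. Friction and masses are not known exactly. Their poses are not given: they have to be found in the camera images.
- ear_defenders: Ear defenders standing on two black cups, 0.16 to 0.3 kg, most of it in the cups. Origin: centre of the underside; z up, y from cup to cup, x straight through under the headband (front and back alike). Each cup is 58 mm along x, 75 mm high, 35 to 65 mm out along y; cushions reach in to 23 mm. Overall 131 mm wide, 160 mm high.
- crown (a point): Middle of the inside (under) face of the headband's crown, 155 mm above the ear defenders' origin, axes as theirs. The headband is a rigid grey arch in their y-z plane, 24 mm wide (x), 5 mm thick: a half circle of inside radius 55 mm about a point 100 mm above the origin. Above the cups the space under it is open, 110 mm wide.
- stand: Drying stand, fixed: dark steel base plate, 10 mm thick, from x = -40 to +130 mm and 60 mm either side, and a level round steel bar above it. Origin on the bench under the bar; z up; x runs along the bar from its free end (roughly towards the robot) to its only post, at x = +105 mm.
- bar_top (a point): Top of the bar above the stand's origin, 200 mm above the bench, axes as the stand's: a good place for the crown to rest. The bar is 12 mm thick; its free end, 50 mm before this point (x = -50 mm), turns up to 215 mm above the bench. The headband can go on over that end or from above.
- block: Grey plastic holder block for the fork, fixed, 90 x 90 x 45 mm. Origin at the centre of its underside on the bench, z up.
- block_hole0 (a point): Centre of the mouth of the round blind hole in the middle of the block's top, 45 mm above the bench: 17 mm in diameter, 3 mm chamfer, 36 mm deep.
- fork: Lifting fork, 0.25 kg, first standing in the block. Origin on its upright axis at the underside of its flange (44 mm wide, 8 mm thick), which rests on the block's top when home. z up the handle, x the way the prongs point. Below the flange a pin, 14 mm thick, 28 mm long, tapered end. Above, an upright 18 x 18 mm square stem and black handle, its top 122 mm above the origin.
- fork_grip (a point): Point to grip on the fork's handle, 85 mm above the fork's origin, axes as the fork's. The handle is 18 x 18 mm, faces square to x and y; grip it across x for the firmest hold, black from 38 to 122 mm.
- fork_rest (a point): Midway between the prongs, where the headband should lie: x = 75, z = 20 mm in the fork's frame. Prongs: level steel rods 8 mm thick, axes at z = 20 and y = +-24 mm (40 mm clear between: the bar passes between them), from a crossbar at x = 0 to x = 118 mm, where the tips turn up to z = 36 mm. A headband lying on both prongs has its crown's inside 29.5 mm above the fork's origin.
- bone: A bone lying on the bench, about 112 x 28 x 18 mm; bystander. Origin at the centre of its underside.
- jar: Small lidded jar, 34 mm wide, 45 mm high; bystander. Origin at the centre of its underside.
There are look-alikes about, which are no part of the job. What is shaped like the fork but red is not meant. What is shaped like the block but brown is not meant.

How it is judged:
On the way, in this order (a step that is already met when the one before it is completed fails the run):
1. the fork is lifted out of its block (z of fork in the frame of block_hole0 above 0.032 m), for 0.1 s.
2. the ear defenders are carried on the fork, clear of the bench (height (world z) of ear_defenders above 0.03 m and contact force between ear_defenders and fork above 0.8 N and contact force between ear_defenders and stand below 0.1 N), for 0.3 s.
3. the ear defenders hang astride the bar and the fork no longer touches them (z of crown in the frame of bar_top between -0.006 and 0.008 m and x of crown in the frame of bar_top between -0.04 and 0.09 m and y of crown in the frame of bar_top between -0.015 and 0.015 m and angle between ear_defenders's own z axis and vertical below 0.3 rad and angle between the x axis of ear_defenders and the x axis of stand, either way round below 0.5 rad and contact force between ear_defenders and stand above 0.8 N and contact force between ear_defenders and fork below 0.1 N), for 0.3 s.
At the end, for the whole second after the job is handed in: Ear defenders hang at rest on the bar by the crown: within 15 mm sideways, -6 to +8 mm in height, -40 to +90 mm along it from bar_top, tilt under 0.3 rad, within 0.5 rad of square, clear of the fork. Fork at rest in its block: within 5 mm of the hole axis, 4 mm of fully down, tilt under 0.1 rad (all of step 3 and horizontal distance between fork and block_hole0 below 0.005 m and z of fork in the frame of block_hole0 below 0.004 m and angle between fork's own z axis and vertical below 0.1 rad and linear speed of ear_defenders below 0.04 m/s and linear speed of fork below 0.03 m/s); the robot touches nothing.
It fails at once if the gripper or arm touches the ear defenders (contact force between any of the fingers, the arm and ear_defenders above 0.3 N).
It fails at once if the ear defenders are tipped over (angle between ear_defenders's own z axis and vertical above 0.9 rad).
It fails at once if the bone or the jar is moved by more than 5 cm or tipped over (distance of any of bone, jar from where it was at the start of the episode above 0.05 m or angle between any of bone, jar's own z axis and vertical above 0.6 rad).
It also fails if it takes over 72 s, if anything falls off the work surface, if the arm or the gripper's body presses on something with over 40 N, if the wrist force passes 120 N, or if a joint passes its speed limit or range.

## Working session

There is one attempt and no reset: what is moved stays moved. The work goes in short steps, Python scripts to look and compute and a tool call to move; the robot and the scene stay as the last step left them, time stands still between calls to the robot, and variables do not carry over. Pictures are saved under pics/ and viewed, and the job is handed in when it is done.

Besides the shell and the picture viewer there is one more tool, called after "Emit:" in YAML: its name, and indented under it one key for each argument. send_rows: Moves the arm, as the interface text tells. Its arguments: {"type":"object","properties":{"motion":{"type":"array"},"gripper":{"type":"number"},"grip_force":{"type":"number"}},"required":["motion"]}

```bash
mkdir -p pics; ls
cat > h.py <<'E'
import numpy as np, cv2
from cell import sensors, read_camera, hand_in
def snap(name,fn):
    c=read_camera(name); cv2.imwrite('pics/'+fn,c['frame'][:,:,::-1]); 
    import pickle; pickle.dump(c,open('pics/'+fn+'.pkl','wb')); return c
def proj(c,P):
    P=np.atleast_2d(P).astype(float); E=np.array(c['extrinsics']); p=P@E[:3,:3].T+E[:3,3]; p=p*[1,-1,-1]
    K=np.array([[c['fx'],0,c['cx']],[0,c['fy'],c['cy']],[0,0,1]])
    return cv2.projectPoints(p.reshape(-1,1,3),np.zeros(3),np.zeros(3),K,np.array(c['distortion'],float))[0].reshape(-1,2)
def ray(c,uv):
    K=np.array([[c['fx'],0,c['cx']],[0,c['fy'],c['cy']],[0,0,1]])
    q=cv2.undistortPoints(np.array(uv,float).reshape(-1,1,2),K,np.array(c['distortion'],float)).reshape(-1,2)
    E=np.array(c['extrinsics']); d=np.c_[q[:,0],-q[:,1],-np.ones(len(q))]@E[:3,:3]
    return -E[:3,:3].T@E[:3,3], d
def onz(c,uv,z):
    o,d=ray(c,uv); return o+d*((z-o[2])/d[:,2])[:,None]
E
python3 - <<'E'
from h import *
for n in ['scene','top','wrist']:
    c=snap(n,n+'0.png'); print(n,c['fx'],c['distortion'],np.round(c['extrinsics'],3).tolist())
print(sensors.observe())
E
```

```text
pics
scene 467.3705123057195 [-0.10503523  0.          0.          0.          0.        ] [[0.493, 0.87, 0.015, -0.253], [-0.617, 0.337, 0.711, 0.211], [0.614, -0.36, 0.703, -1.396], [0.0, 0.0, 0.0, 1.0]]
top 408.4871276832587 [-0.10220441  0.          0.          0.          0.        ] [[0.001, -1.0, -0.031, 0.019], [0.995, -0.002, 0.101, -0.498], [-0.101, -0.031, 0.994, -1.12], [0.0, 0.0, 0.0, 1.0]]
wrist 328.8610200039847 [-0.03436552  0.          0.          0.          0.        ] [[0.429, 0.903, -0.002, -0.524], [-0.876, 0.415, -0.243, 0.03], [-0.219, 0.106, 0.97, -0.39], [0.0, 0.0, 0.0, 1.0]]
{'time': 0.15, 'qpos': array([ 9.81011787e-01,  3.42531435e-01,  1.52479379e+00,  2.21056263e-05,
        1.27540968e+00, -1.45973220e-01]), 'qvel': array([ 0.00081772, -0.00489627, -0.00207317,  0.0029373 ,  0.0003898 ,
        0.00103609]), 'joint_efforts': array([ 1.99020367e-03, -4.31469727e+01, -2.44352782e+01,  7.18138274e-02,
        5.37066220e-02, -7.58835017e-05]), 'tool_pos': array([0.22523226, 0.47392373, 0.25122214]), 'tool_rot': array([-1.57192336e+00,  1.87062786e-04, -4.43817873e-01]), 'contact_force': array([ 0.72046832,  0.32557399, -0.92833309]), 'torque': array([-0.04754648, -0.02602632,  0.01439801]), 'opening': 0.0918798857335017}
```

View pics/scene0.png

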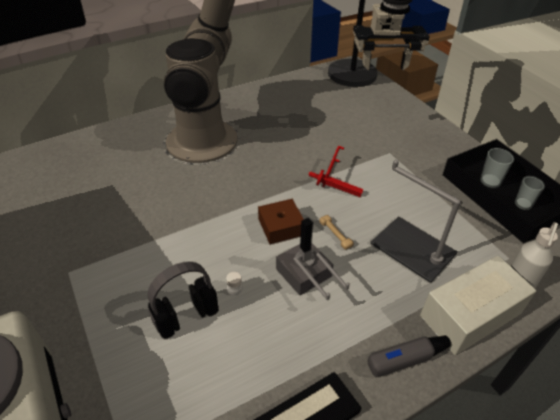

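View pics/top0.png

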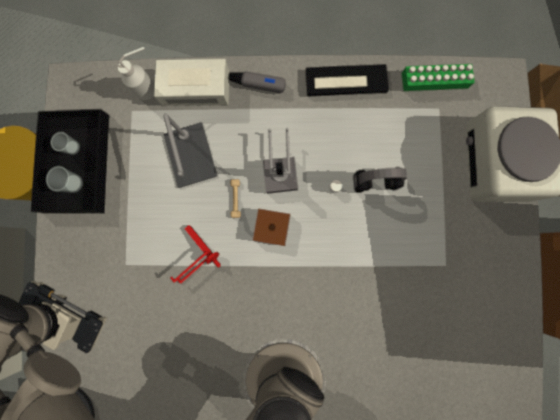

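View pics/wrist0.png

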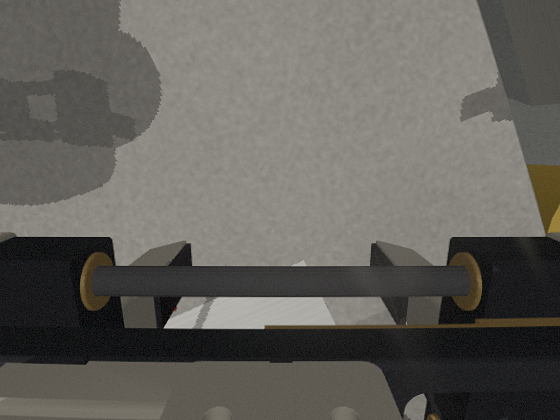

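Run:
```python
import cv2
a=cv2.imread('pics/top0.png'); b=cv2.imread('pics/scene0.png')
cv2.imwrite('pics/t_a.png',cv2.resize(a[100:220,110:310],None,fx=4,fy=4,interpolation=cv2.INTER_CUBIC))
cv2.imwrite('pics/t_b.png',cv2.resize(a[120:220,310:450],None,fx=5,fy=5,interpolation=cv2.INTER_CUBIC))
cv2.imwrite('pics/s_a.png',cv2.resize(b[140:300,330:480],None,fx=3.7,fy=3.7,interpolation=cv2.INTER_CUBIC))
cv2.imwrite('pics/s_b.png',cv2.resize(b[190:350,130:380],None,fx=3.2,fy=3.2,interpolation=cv2.INTER_CUBIC))
```

```text
(no output)
```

View pics/t_a.png

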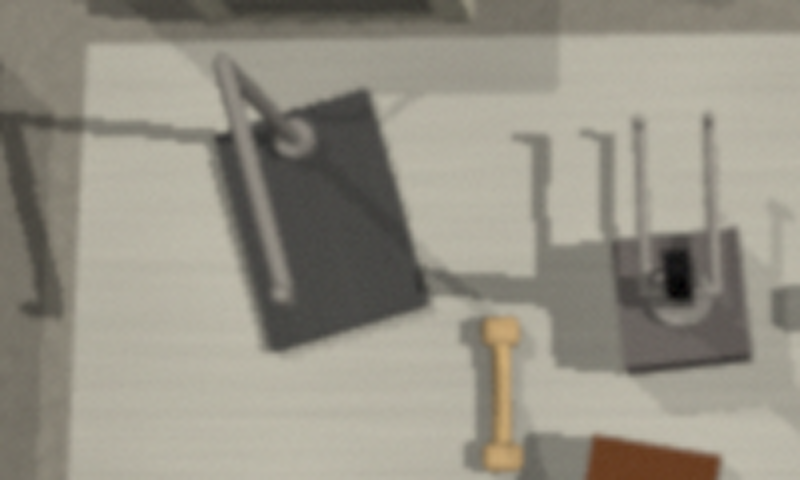

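View pics/t_b.png

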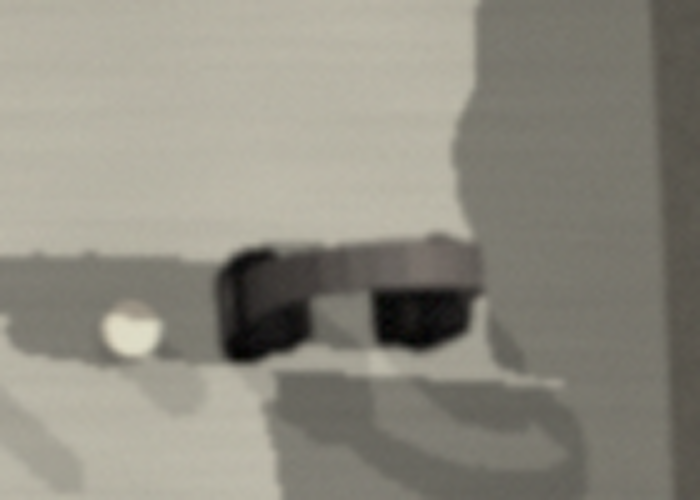

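View pics/s_a.png

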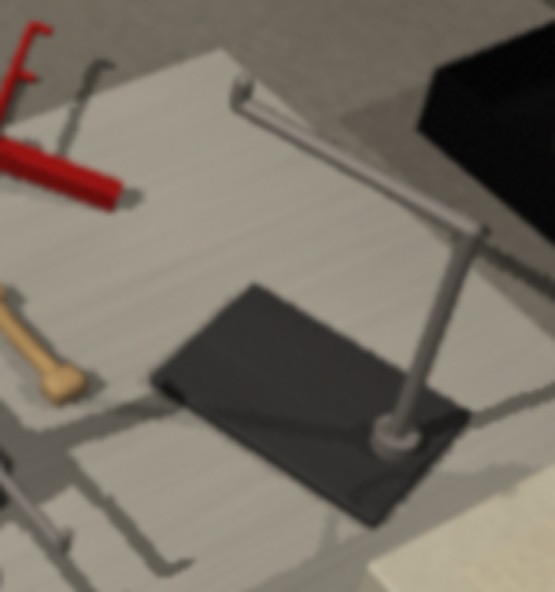

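View pics/s_b.png

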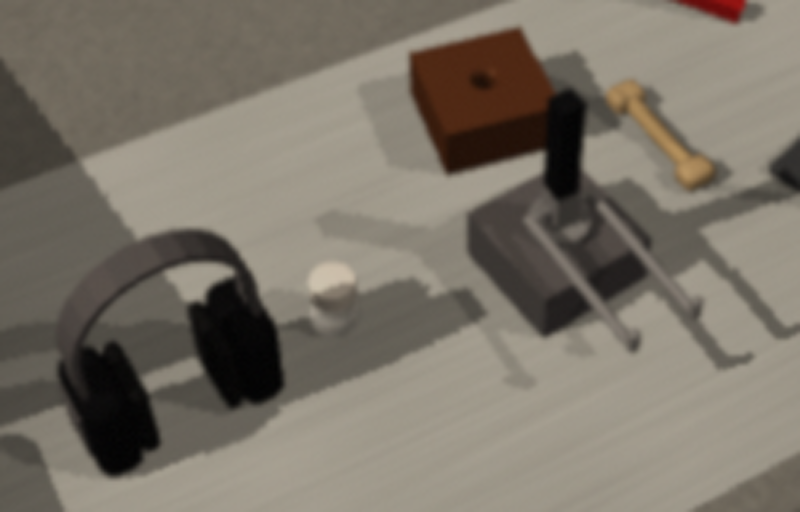

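```bash
cat > fit.py <<'E'
from h import *
import pickle
from scipy.optimize import least_squares
T=pickle.load(open('pics/top0.png.pkl','rb')); S=pickle.load(open('pics/scene0.png.pkl','rb'))
def un(p,s,ox,oy): p=np.array(p,float); return (p+.5)/s-.5+[ox,oy]
ta=lambda p:un(p,4,110,100); tb=lambda p:un(p,5,310,120); sa=lambda p:un(p,3.7,330,140); sb=lambda p:un(p,3.2,130,190)
def tf(q,P):
    c,s=np.cos(q[2]),np.sin(q[2]); P=np.atleast_2d(np.array(P,float)); return np.c_[q[0]+c*P[:,0]-s*P[:,1],q[1]+s*P[:,0]+c*P[:,1],P[:,2]]
def fit(obs,q0,name):
    f=lambda q: np.concatenate([(proj(c,tf(q,P)/1)-uv).ravel() for c,P,uv in obs])
    r=least_squares(f,q0,loss='soft_l1'); print(name,np.round(r.x,4)); 
    i=0
    for c,P,uv in obs: print('  res',np.round(proj(c,tf(r.x,P))-uv,1).tolist())
    return r.x
if __name__=='__main__':
    m=.001
    B=np.array([[-40,60,10],[-40,-60,10],[130,-60,10],[130,60,10]])*m
    bt=np.array([[-50,0,215],[107,0,200]])*m
    s=fit([(T,B[:3],ta([[270,348],[428,303],[370,90]])),(S,B,sa([[253,284],[155,378],[378,520],[470,412]])),
     (T,bt,ta([[281,292],[222,62]])),(S,bt,sa([[243,82],[480,232]]))],[.6,.2,0],'stand')
    F=np.array([[118,24,36+45],[118,-24,36+45],[0,0,122+45]])*m
    f=fit([(T,F[:2],ta([[638,118],[708,116]])),(S,F,sb([[697,304],[635,342],[568,97]]))],[.6,0,0],'fork')
    k=np.array([[45,45,45],[45,-45,45],[-45,-45,45],[-45,45,45]])*m
    b=fit([(T,k,ta([[612,240],[738,230],[750,358],[628,370]])),(S,k[1:2],sb([[545,291]]))],[.6,0,0],'block')
    br=fit([(T,k[2:],ta([[720,456],[595,436]])+np.array([[0,0.],[0,0]]))],[.45,0,0],'brown?')
    for c,n,uv in[(T,'jar',tb([[132,325]])),(S,'jar',sb([[332,285]]))]: print(n,onz(c,uv,.045))
    print('bone',onz(T,ta([[502,330],[502,458]]),.012))
    print('cams',[ -np.array(c['extrinsics'])[:3,:3].T@np.array(c['extrinsics'])[:3,3] for c in (T,S)])
E
python3 fit.py
cat > ov.py <<'E'
from fit import *
import sys
def earpts():
    t=np.linspace(0,np.pi,25); L=[]
    for r in(.055,.060):
        for x in(-.012,.012): L.append(np.c_[np.full(25,x),r*np.cos(t),.1+r*np.sin(t)])
    for s in(1,-1):
        for y in(.035,.065):
            L.append(np.array([[a,s*y,b] for a,b in((-.029,0),(.029,0),(.029,.075),(-.029,.075),(-.029,0))]))
    return L
def draw(c,q,box,s,fn,lift=0):
    x0,y0,x1,y1=box; im=cv2.resize(c['frame'][y0:y1,x0:x1,::-1],None,fx=s,fy=s,interpolation=cv2.INTER_CUBIC)
    for P in earpts():
        uv=proj(c,tf(q,P+[0,0,lift])); uv=((uv+.5-[x0,y0])*s-.5).round().astype(int)
        cv2.polylines(im,[uv.reshape(-1,1,2)],False,(0,0,255),1)
    cv2.imwrite('pics/'+fn,im)
if __name__=='__main__':
    q=[float(v) for v in sys.argv[1:4]]
    draw(T,q,(310,120,450,220),4,'o_t%s.png'%sys.argv[4]); draw(S,q,(130,220,250,350),4,'o_s%s.png'%sys.argv[4])
    a=cv2.imread('pics/o_t%s.png'%sys.argv[4]);b=cv2.imread('pics/o_s%s.png'%sys.argv[4])
    h=max(a.shape[0],b.shape[0]); o=np.zeros((h,a.shape[1]+b.shape[1],3),np.uint8); o[:a.shape[0],:a.shape[1]]=a;o[:b.shape[0],a.shape[1]:]=b
    cv2.imwrite('pics/o%s.png'%sys.argv[4],cv2.resize(o,(780,int(h*780/o.shape[1]))))
E
python3 - <<'E'
from fit import *
print(onz(T,tb([[240,360],[420,350],[370,270]]),0), onz(T,tb([[370,265]]),.16), onz(S,sb([[170,235]]),.16))
E
python3 ov.py .61 -.21 0 1
```

```text
stand [0.5992 0.2601 0.2975]
  res [[0.2, 0.1], [0.1, -1.0], [-1.1, -2.1]]
  res [[-0.7, -0.9], [-2.3, -0.5], [-0.9, 1.1], [0.4, 0.3]]
  res [[-0.9, -1.1], [-0.7, -2.1]]
  res [[-0.0, -1.6], [-1.0, -1.7]]
fork [0.5767 0.0114 0.0179]
  res [[-0.2, -1.2], [-0.1, -1.2]]
  res [[-0.3, -0.9], [-0.8, -2.7], [0.2, 1.1]]
block [0.5714 0.0094 0.104 ]
  res [[-0.8, 0.8], [-0.2, -0.2], [0.3, -0.3], [-1.6, 0.1]]
  res [[-1.6, 1.4]]
brown? [ 0.514   0.0175 -0.1596]
  res [[0.5, 0.1], [-0.5, -0.1]]
jar [[ 0.54273547 -0.1466285   0.045     ]]
jar [[ 0.54789506 -0.14559759  0.045     ]]
bone [[0.55547438 0.13723848 0.012     ]
 [0.46368167 0.13617435 0.012     ]]
cams [array([ 0.38247577, -0.0161108 ,  1.16424297]), array([ 1.11132306, -0.35384902,  0.83459718])]
[[ 0.52880999 -0.21359158  0.        ]
 [ 0.53445815 -0.31763346  0.        ]
 [ 0.58103072 -0.28997463  0.        ]] [[ 0.55626522 -0.25241128  0.16      ]] [[ 0.55276602 -0.24286244  0.16      ]]
```

View pics/o1.png

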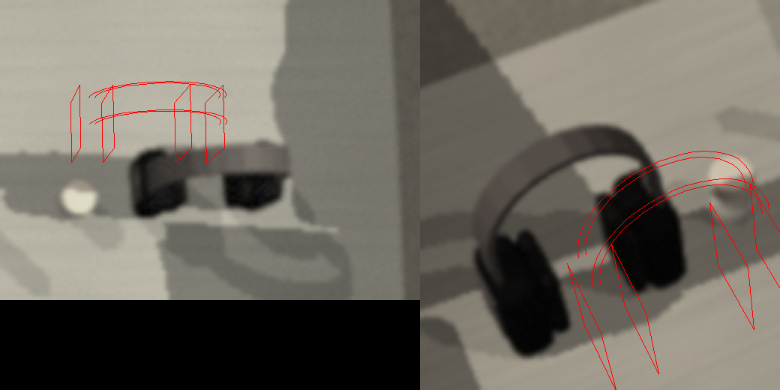

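```bash
python3 ov.py .553 -.25 -0.05 2; python3 ov.py .553 -.25 0.15 3
```

```text
(no output)
```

View pics/o2.png

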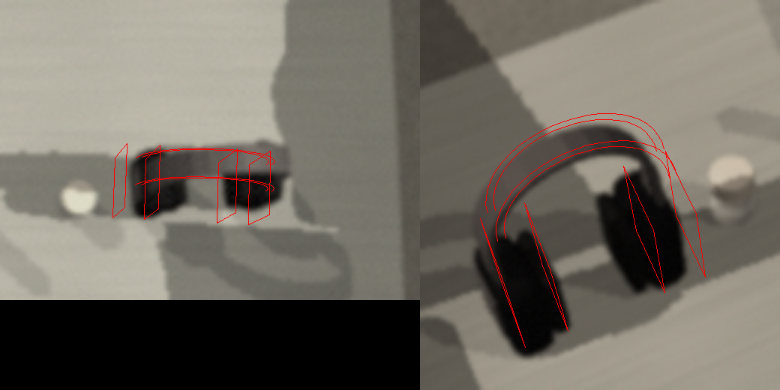

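View pics/o3.png

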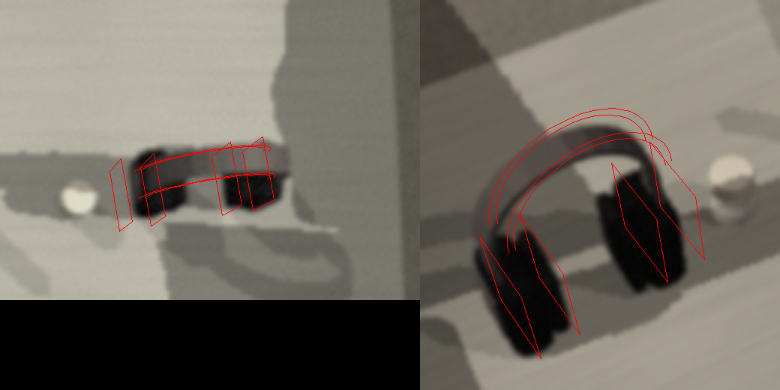

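```bash
cat > iou.py <<'E'
from ov import *
from scipy.optimize import minimize
def render(c,q,U):
    full=np.zeros((420*U,560*U),np.uint8)
    band=full.copy()
    for s in(1,-1):
        H=[]
        for y,r,zc in((.027,.026,.0375),(.065,.029,.0375)):
            for a in(-.029 ,.029):
                for b in(0,.075): H.append([a,s*y,b])
        p=(proj(c,tf(q,H))+.5)*U-.5
        cv2.fillConvexPoly(full,cv2.convexHull(p.astype(np.float32)).round().astype(int),1)
    t=np.linspace(0,np.pi,25)
    for i in range(24):
        H=[[x,r*np.cos(tt),.1+r*np.sin(tt)] for x in(-.012,.012) for r in(.055,.06) for tt in t[i:i+2]]
        p=(proj(c,tf(q,H))+.5)*U-.5
        cv2.fillConvexPoly(band,cv2.convexHull(p.astype(np.float32)).round().astype(int),1)
    return full,band
def masks(c,box,U):
    x0,y0,x1,y1=box; g=cv2.resize(c['frame'],None,fx=U,fy=U,interpolation=cv2.INTER_CUBIC).astype(int)
    dark=(g.max(2)<48); R=np.zeros_like(dark); R[y0*U:y1*U,x0*U:x1*U]=1
    return dark&R
def cost(q,data,U):
    s=0
    for c,m in data:
        f,b=render(c,q,U); f=f.astype(bool); 
        vis=f&~(b.astype(bool))
        # band pixels neutral
        mm=m&~b.astype(bool)
        s+=1-(vis&mm).sum()/max(1,(vis|mm).sum())
    return s
if __name__=='__main__':
    U=4; data=[(T,masks(T,(340,150,420,210),U)),(S,masks(S,(140,255,222,345),U))]
    best=None
    for y0 in(-.1,0.05,.2):
        r=minimize(cost,[.553,-.262,y0],args=(data,U),method='Nelder-Mead',options=dict(initial_simplex=[[.553,-.262,y0],[.565,-.262,y0],[.553,-.25,y0],[.553,-.262,y0+.1]]))
        print(r.x,r.fun)
E
python3 iou.py; python3 ov.py .553 -.262 0.05 4
```

```text
[ 0.55844812 -0.26192328  0.07037032] 0.6196608150115995
[ 0.55841437 -0.26218611  0.06880465] 0.6205678728275457
[ 0.55869071 -0.26249883  0.07325415] 0.6180276629278522
```

```bash
python3 ov.py .5585 -.262 0.07 5
```

```text
(no output)
```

View pics/o5.png

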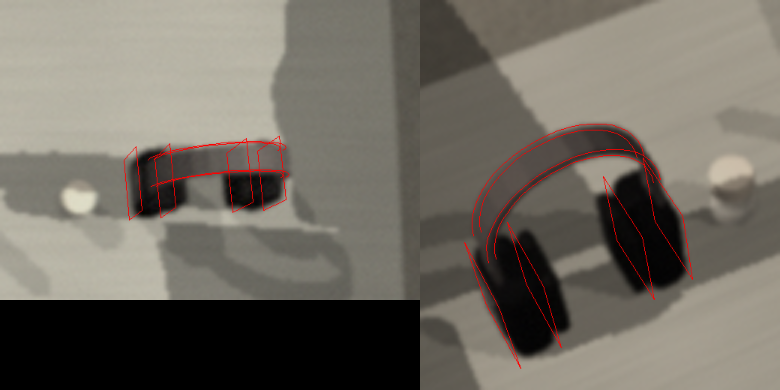

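Emit:
send_rows:
  motion:
    - [[0.04,0,-0.025,7],[0.08,0,-0.05,14],[0.12,0,-0.075,21],[0.16,0,-0.1,28],[0.2,0,-0.125,36],[0.24,0,-0.15,44],[0.28,0,-0.175,52],[0.32,0,-0.2,60]]
  gripper: 1

```text
time: 0.95
tool_pos: [0.429, 0.1541, 0.2514]
tool_rot: [-1.571, -0.001, -1.497]
contact_force: [1.0, 0.8, -0.2]
opening: 0.0918
```

Emit:
send_rows:
  motion:
    - [[0.04,0,0.02,1],[0.08,0,0.04,2],[0.12,0,0.06,2],[0.15,0,0.08,2],[0.15,0,0.08,2]]

```text
time: 1.45
tool_pos: [0.5218, 0.0068, 0.2508]
tool_rot: [-1.571, -0.002, -1.536]
contact_force: [-0.1, 1.2, 0.1]
opening: 0.0918
```

Run:
```python
from h import *
c=snap('wrist','w1.png'); o=sensors.observe(); print(o['tool_pos'],o['tool_rot'],o['qvel'].round(3)); print(np.round(c['extrinsics'],3).tolist())
```

```text
[0.5203914  0.00877065 0.25069749] [-1.57254771e+00 -6.37205009e-04 -1.53496647e+00] [ 0.049 -0.029  0.042  0.012  0.008  0.015]
[[0.999, 0.035, -0.0, -0.521], [-0.034, 0.969, -0.246, 0.043], [-0.008, 0.246, 0.969, -0.386], [0.0, 0.0, 0.0, 1.0]]
```

View pics/w1.png

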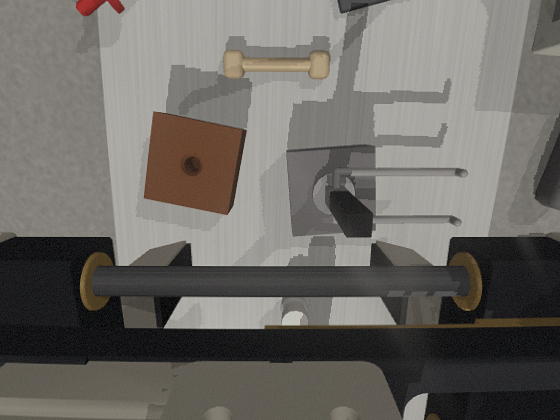

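Run:
```python
import cv2
b=cv2.imread('pics/w1.png')
cv2.imwrite('pics/w1a.png',cv2.resize(b[130:245,280:475],None,fx=4,fy=4,interpolation=cv2.INTER_CUBIC))
```

```text
(no output)
```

View pics/w1a.png

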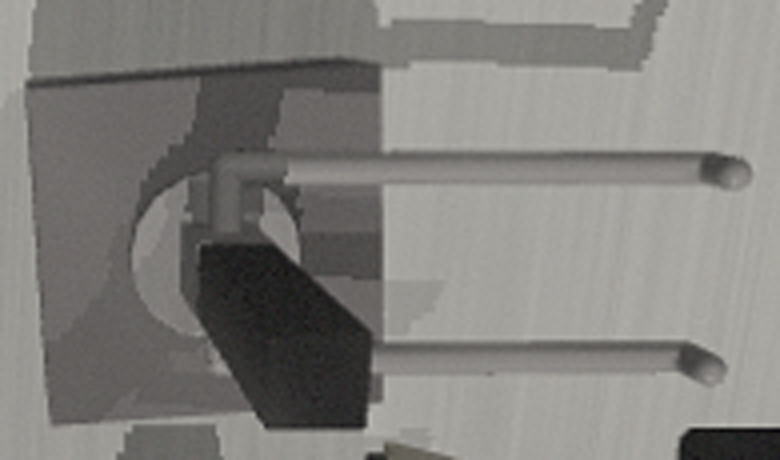

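Run:
```python
from fit import *
W=pickle.load(open('pics/w1.png.pkl','rb')); wa=lambda p:un(p,4,280,130); m=.001
E=np.array(W['extrinsics']);print('cam',-E[:3,:3].T@E[:3,3])
print('flange',onz(W,wa([[216,252],[131,252],[300,252]]),.053))
print('handle top',onz(W,wa([[318,381],[265,428],[366,428],[371,334]]),.167))
F=np.array([[0,0,167],[0,0,53],[118,24,81],[118,-24,81]])*m
fit([(W,F,wa([[318,381],[216,252],[736,173],[712,370]]))],[.57,.01,0],'fork')
# prong axis lines
print('prongs',onz(W,wa([[300,170],[690,168],[380,358],[670,356]]),.065))
k=np.array([[-45,45,45],[-45,-45,45]])*m
fit([(W,k,wa([[28,85],[52,424]]))],[.57,0,0],'block')
```

```text
cam [0.51877742 0.07212475 0.38432143]
flange [[0.57513928 0.01123807 0.053     ]
 [0.55336519 0.01045279 0.053     ]
 [0.59670121 0.01202166 0.053     ]]
handle top [[0.57504887 0.01028028 0.167     ]
 [0.56661442 0.00146653 0.167     ]
 [0.58424702 0.00207178 0.167     ]
 [0.58335042 0.01894222 0.167     ]]
fork [0.5746 0.0106 0.0436]
  res [[-0.6, -0.4], [-0.5, 0.6], [0.8, -0.1], [0.6, 0.2]]
prongs [[ 0.59206581  0.03442734  0.065     ]
 [ 0.6880733   0.03863628  0.065     ]
 [ 0.61659222 -0.01216969  0.065     ]
 [ 0.6906791  -0.00905073  0.065     ]]
block [0.5753 0.0111 0.1116]
  res [[0.0, 0.3], [-0.0, -0.4]]
```

Emit:
send_rows:
  motion:
    - [[0,0,0.028,-0.4],[0,0,0.055,-0.4],[0,0.03,0.055,-0.4],[0,0.06,0.055,-0.4],[0,0.09,0.055,-0.4],[0,0.11,0.055,-0.4],[0,0.1147,0.055,-0.4],[0,0.1147,0.055,-0.4]]
  gripper: 1

```text
time: 2.3
tool_pos: [0.5745, 0.0116, 0.1356]
tool_rot: [-1.574, -0.0, -1.527]
contact_force: [0.2, -0.9, 1.5]
opening: 0.0917
```

Run:
```python
from h import *
c=snap('wrist','w2.png'); o=sensors.observe(); print(o['tool_pos'],o['tool_rot'],o['contact_force'])
```

```text
[0.57523931 0.01135453 0.13667451] [-1.57190985e+00 -5.98796475e-04 -1.52718407e+00] [ 0.36586868 -0.15298829  1.75214332]
```

View pics/w2.png

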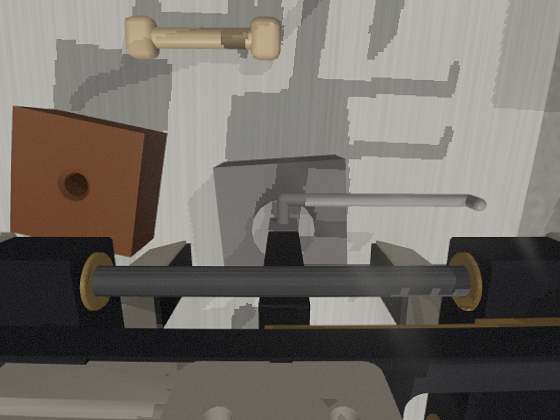

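Handle (282,280) is centred between the jaws (~140–420). Close.

Emit:
send_rows:
  motion:
    - [[0,0,0,0],[0,0,0,0],[0,0,0,0],[0,0,0,0],[0,0,0,0],[0,0,0,0],[0,0,0,0],[0,0,0,0]]
  gripper: 0
  grip_force: 60

```text
time: 3.15
tool_pos: [0.5752, 0.0113, 0.1366]
tool_rot: [-1.572, -0.001, -1.527]
contact_force: [0.2, 0.4, 0.4]
opening: 0.0329
```

Emit:
send_rows:
  motion:
    - [[0,0,0,0],[0,0,0,0],[0,0,0,0],[0,0,0,0],[0,0,0,0]]

```text
time: 3.65
tool_pos: [0.5752, 0.0113, 0.1365]
tool_rot: [-1.572, -0.001, -1.527]
contact_force: [0.0, 0.2, -0.9]
opening: 0.0178
```

Emit:
send_rows:
  motion:
    - [[0,-0.01,0,0],[0,-0.02,0,0],[0,-0.03,0,0],[0,-0.04,0,0],[0,-0.055,0,0],[0,-0.075,0,0],[0,-0.075,0,0],[0,-0.075,0,0]]

```text
time: 4.45
tool_pos: [0.5753, 0.0114, 0.2118]
tool_rot: [-1.571, -0.001, -1.527]
contact_force: [0.7, 0.6, -2.8]
opening: 0.0177
```

Run:
```python
from h import *
c=snap('scene','s3.png'); c=snap('wrist','w3.png'); o=sensors.observe(); print(o['tool_pos'],o['tool_rot'],o['contact_force'],o['torque'],o['opening'])
a=cv2.imread('pics/s3.png')[150:330,200:420]; b=cv2.imread('pics/w3.png')
cv2.imwrite('pics/s3a.png',cv2.resize(a,None,fx=3,fy=3))
```

```text
[0.57471574 0.01143143 0.21055187] [-1.57394034e+00 -3.16679105e-04 -1.52722749e+00] [-0.3960042  -0.23406294 -2.60444626] [-0.06126986  0.08889077 -0.0561481 ] 0.017986600825968
```

View pics/s3a.png

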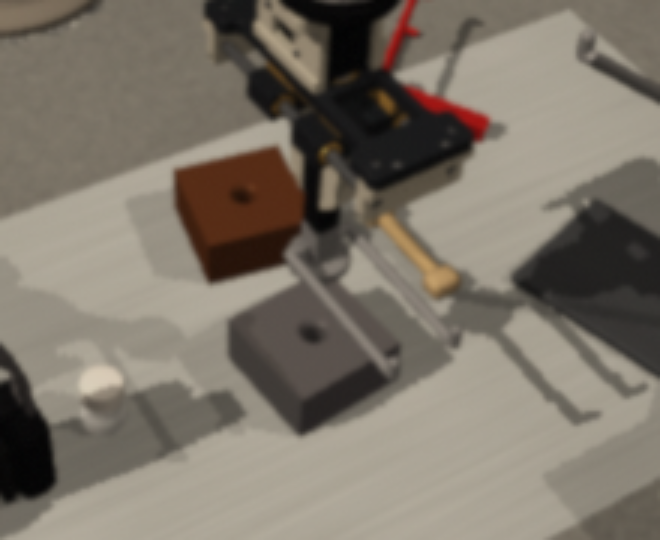

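View pics/w3.png

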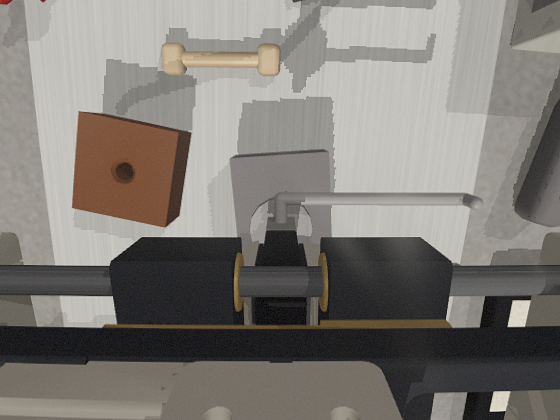

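Emit:
send_rows:
  motion:
    - [[0,0,-0.03,0],[-0.002,0,-0.065,0],[-0.004,0,-0.105,0],[-0.006,0,-0.145,0],[-0.005,0,-0.175,0],[0.015,0,-0.19,0],[0.05,0,-0.19,-0.7],[0.09,0,-0.19,-1.5]]

```text
time: 5.35
tool_pos: [0.388, -0.087, 0.2109]
tool_rot: [-1.574, 0.0, -1.499]
contact_force: [2.1, -0.3, -1.7]
opening: 0.0172
```

```bash
cat > go.py <<'E'
from h import *
import sys
o=sensors.observe(); p=o['tool_pos']; yaw=o['tool_rot'][2]; h=yaw+np.pi/2
tx=np.array([np.cos(yaw),np.sin(yaw)]); tz=np.array([np.cos(h),np.sin(h)])
print('t',o['time'],'pos',p.round(4),'head',round(h,4),'rot',o['tool_rot'].round(4),'F',o['contact_force'].round(2),'op',round(o['opening'],4))
if len(sys.argv)>1:
    g=[float(v) for v in sys.argv[1:]]  # fork x y z head
    d=np.array(g[:2])-p[:2]
    print('tx %.4f ty %.4f tz %.4f tw %.2f'%(d@tx,p[2]-(g[2]+.0915),d@tz,-np.degrees(g[3]-h)))
E
python3 go.py .39 -.2737 .12 .07
```

```text
t 5.35 pos [ 0.388  -0.087   0.2109] head 0.0722 rot [-1.5743e+00  3.0000e-04 -1.4986e+00] F [ 2.08 -0.3  -1.72] op 0.0172
tx 0.1864 ty -0.0006 tz -0.0115 tw 0.13
```

Emit:
send_rows:
  motion:
    - [[0.035,0,-0.005,0],[0.075,0,-0.0115,0],[0.115,0,-0.0115,0],[0.15,0.005,-0.0115,0],[0.175,0.015,-0.0115,0],[0.186,0.0224,-0.0115,0],[0.1864,0.0224,-0.0115,0],[0.1864,0.0224,-0.0115,0]]

```text
time: 6.15
tool_pos: [0.3895, -0.2726, 0.188]
tool_rot: [-1.576, 0.002, -1.498]
contact_force: [-0.5, 0.8, -2.9]
opening: 0.0177
```

```bash
python3 - <<'E'
from h import *
snap('scene','s4.png'); snap('top','t4.png'); c=snap('wrist','w4.png')
a=cv2.imread('pics/s4.png')[170:350,80:300];b=cv2.imread('pics/t4.png')[130:300,290:460]
cv2.imwrite('pics/s4a.png',cv2.resize(a,None,fx=3,fy=3));cv2.imwrite('pics/t4a.png',cv2.resize(b,None,fx=3,fy=3))
E
python3 go.py .39 -.2737 .097 .07
```

```text
t 6.3 pos [ 0.39   -0.2726  0.1889] head 0.0736 rot [-1.5741e+00  3.0000e-04 -1.4972e+00] F [ 0.48  0.07 -1.76] op 0.0172
tx 0.0011 ty 0.0004 tz -0.0001 tw 0.20
```

View pics/s4a.png

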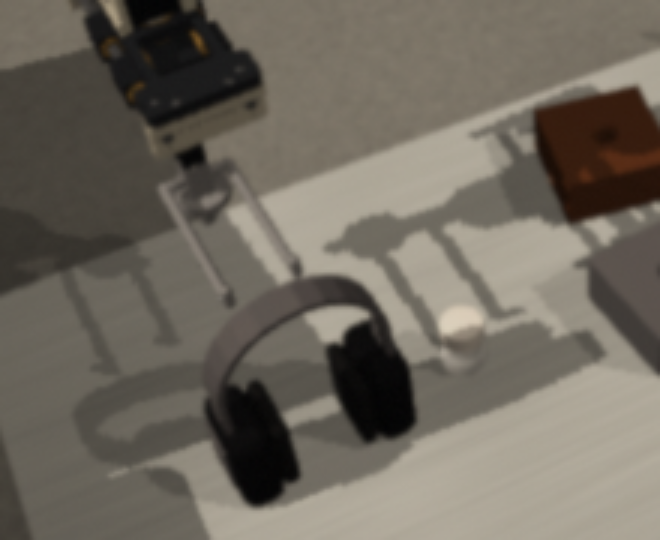

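View pics/t4a.png

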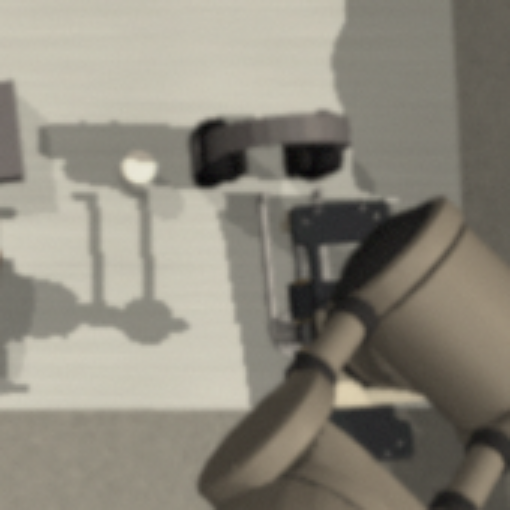

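View pics/w4.png

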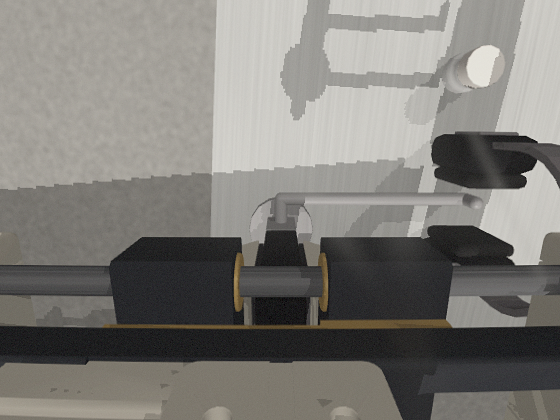

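Run:
```python
from ov import *
W=pickle.load(open('pics/w4.png.pkl','rb'))
draw(W,[.5585,-.262,.07],(380,100,560,330),3,'o_w4.png')
```

```text
(no output)
```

View pics/o_w4.png

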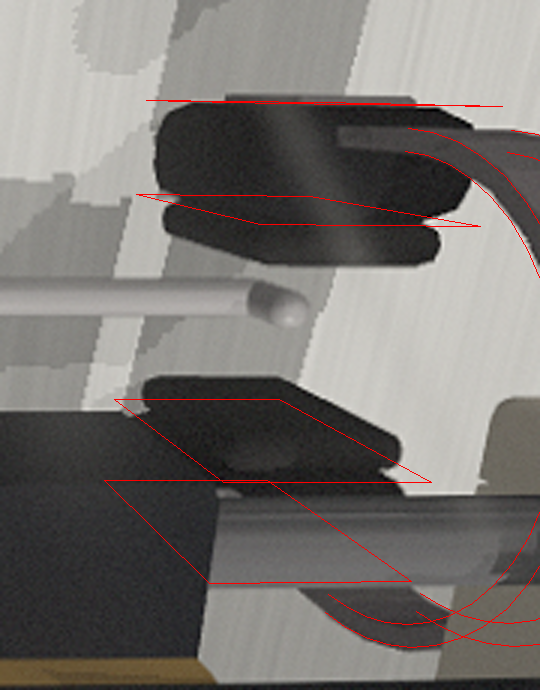

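Emit:
send_rows:
  motion:
    - [[0.001,0,0.02,0],[0.001,0,0.04,0],[0.001,0,0.06,0],[0.001,0,0.078,0],[0.001,0,0.09,0],[0.001,0,0.094,0],[0.001,0,0.094,0]]

```text
time: 7.0
tool_pos: [0.4839, -0.2663, 0.1886]
tool_rot: [-1.574, 0.0, -1.496]
contact_force: [0.3, 0.5, -3.1]
opening: 0.018
```

```bash
python3 go.py .4837 -.2672 .097 .07
python3 - <<'E'
from h import *
snap('scene','s5.png')
a=cv2.imread('pics/s5.png')[170:350,80:300]
cv2.imwrite('pics/s5a.png',cv2.resize(a,None,fx=3,fy=3))
E
```

```text
t 7.0 pos [ 0.4839 -0.2663  0.1886] head 0.0746 rot [-1.5743e+00  3.0000e-04 -1.4962e+00] F [ 0.28  0.53 -3.14] op 0.018
tx 0.0009 ty 0.0001 tz -0.0003 tw 0.26
```

View pics/s5a.png

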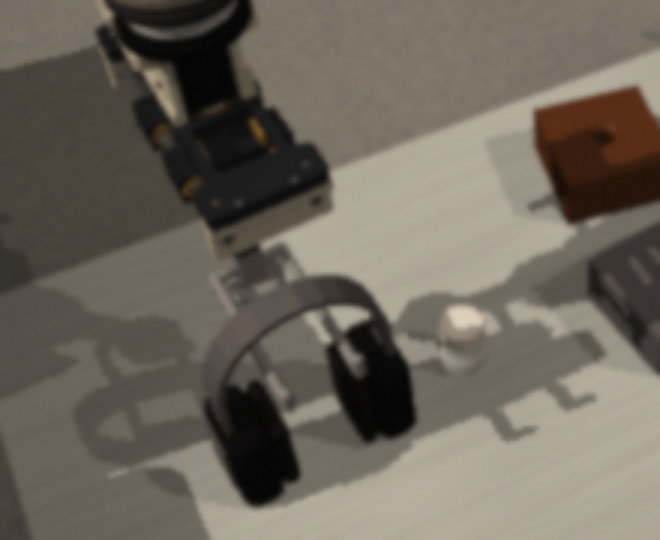

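Both prongs pass under the headband. Lift gently.

Emit:
send_rows:
  motion:
    - [[0.001,-0.012,0,0],[0.001,-0.022,0,0],[0.001,-0.026,0,0],[0.001,-0.029,0,0],[0.001,-0.032,0,0],[0.001,-0.036,0,0],[0.001,-0.042,0,0],[0.001,-0.05,0,0]]

```text
time: 7.85
tool_pos: [0.4835, -0.2673, 0.2386]
tool_rot: [-1.575, 0.001, -1.497]
contact_force: [-0.3, -0.3, -4.5]
opening: 0.0177
```

```bash
python3 go.py .4837 -.2672 .097 .07
python3 - <<'E'
from h import *
snap('scene','s6.png')
a=cv2.imread('pics/s6.png')[150:350,80:300]
cv2.imwrite('pics/s6a.png',cv2.resize(a,None,fx=3,fy=3))
E
```

```text
t 7.85 pos [ 0.4835 -0.2673  0.2386] head 0.074 rot [-1.5755e+00  1.2000e-03 -1.4968e+00] F [-0.32 -0.35 -4.5 ] op 0.0177
tx -0.0001 ty 0.0501 tz 0.0002 tw 0.23
```

View pics/s6a.png

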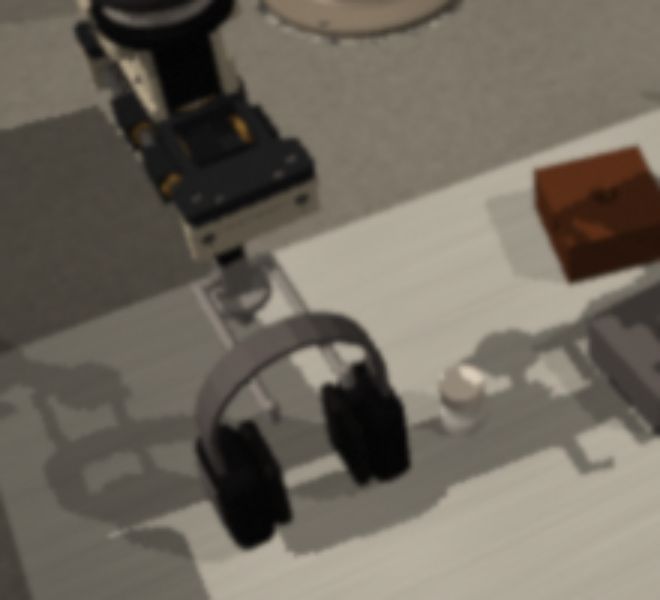

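```bash
cat > ovs.py <<'E'
from ov import *
def standL():
    m=.001; L=[]
    for z in(0,10): L.append(np.array([[-40,60,z],[-40,-60,z],[130,-60,z],[130,60,z],[-40,60,z]])*m)
    for y,z in((6,194),(-6,194),(0,200),(0,188)): L.append(np.array([[-50,y,z],[105,y,z]])*m)
    for x,y in((-50,0),(-38,0),(-44,6),(-44,-6)): L.append(np.array([[x,y,194],[x,y,215]])*m)
    return L
def drawL(c,q,L,box,s):
    x0,y0,x1,y1=box; im=cv2.resize(c['frame'][y0:y1,x0:x1,::-1],None,fx=s,fy=s,interpolation=cv2.INTER_CUBIC)
    for P in L:
        uv=proj(c,tf(q,P)); uv=((uv+.5-[x0,y0])*s-.5).round().astype(int)
        cv2.polylines(im,[uv.reshape(-1,1,2)],False,(0,0,255),1)
    return im
if __name__=='__main__':
    q=[float(v) for v in sys.argv[1:4]]
    a=drawL(T,q,standL(),(150,100,225,200),4); b=drawL(S,q,standL(),(360,140,480,290),3)
    o=np.zeros((450,a.shape[1]+b.shape[1],3),np.uint8); o[:400,:a.shape[1]]=a;o[:,a.shape[1]:]=b
    cv2.imwrite('pics/st%s.png'%sys.argv[4],o)
E
python3 ovs.py .5992 .2601 .2975 1
```

```text
(no output)
```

View pics/st1.png

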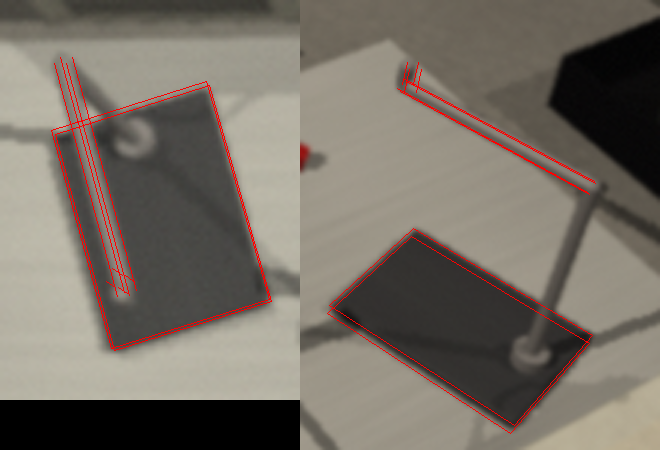

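Emit:
send_rows:
  motion:
    - [[0,-0.008,0,0],[0,-0.018,0,0],[0,-0.028,0,0],[0,-0.038,0,0],[0,-0.048,0,0],[0,-0.057,0,0],[0,-0.062,0,0],[0,-0.062,0,0]]

```text
time: 8.7
tool_pos: [0.4845, -0.2678, 0.3033]
tool_rot: [-1.572, -0.002, -1.497]
contact_force: [0.8, -0.1, -4.1]
opening: 0.0178
```

```bash
python3 go.py .422 .206 .2118 .2975;  python3 - <<'E'
from h import *
snap('scene','s7.png')
a=cv2.imread('pics/s7.png')[100:350,80:380]
cv2.imwrite('pics/s7a.png',cv2.resize(a,None,fx=2,fy=2))
E
```

```text
t 8.7 pos [ 0.4845 -0.2678  0.3033] head 0.0742 rot [-1.5721 -0.0018 -1.4966] F [ 0.75 -0.14 -4.15] op 0.0178
tx -0.4771 ty -0.0000 tz -0.0273 tw -12.80
```

View pics/s7a.png

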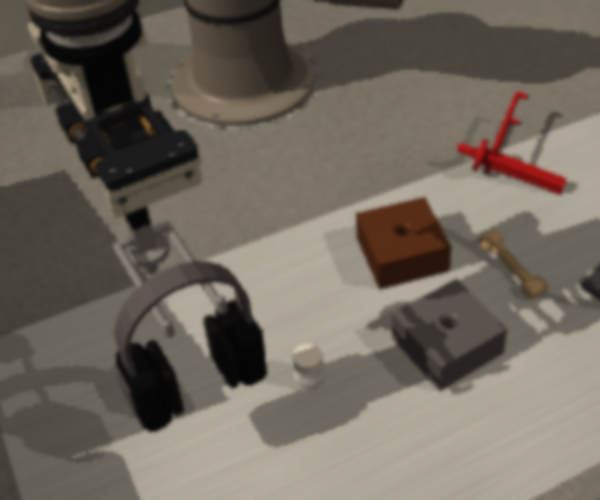

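Emit:
send_rows:
  motion:
    - [[-0.005,0,0,0],[-0.015,0,-0.001,0],[-0.03,0,-0.002,0],[-0.05,0,-0.004,-0.5],[-0.075,0,-0.006,-1],[-0.1,0,-0.008,-2],[-0.125,0,-0.01,-3],[-0.15,0,-0.012,-4]]

```text
time: 9.55
tool_pos: [0.4605, -0.1168, 0.3024]
tool_rot: [-1.573, -0.0, -1.426]
contact_force: [0.8, 0.9, -4.1]
opening: 0.0173
```

```bash
python3 go.py .422 .206 .2118 .2975
```

```text
t 9.55 pos [ 0.4605 -0.1168  0.3024] head 0.1453 rot [-1.5730e+00 -4.0000e-04 -1.4255e+00] F [ 0.77  0.86 -4.1 ] op 0.0173
tx -0.3249 ty -0.0009 tz 0.0087 tw -8.72
```

Emit:
send_rows:
  motion:
    - [[-0.025,0,0,-0.5],[-0.05,0,0.001,-1.2],[-0.075,0,0.002,-2],[-0.1,0,0.003,-3],[-0.125,0,0.004,-4],[-0.15,0,0.005,-5],[-0.175,0,0.006,-6],[-0.2,0,0.007,-7]]

```text
time: 10.35
tool_pos: [0.4372, 0.084, 0.3024]
tool_rot: [-1.573, 0.0, -1.302]
contact_force: [0.5, 0.1, -4.1]
opening: 0.0177
```

```bash
python3 go.py .422 .206 .2118 .2975
```

```text
t 10.35 pos [0.4372 0.084  0.3024] head 0.2688 rot [-1.5731e+00  3.0000e-04 -1.3020e+00] F [ 0.46  0.11 -4.08] op 0.0177
tx -0.1216 ty -0.0009 tz 0.0178 tw -1.64
```

Emit:
send_rows:
  motion:
    - [[-0.023,0,0.003,-0.5],[-0.045,0,0.006,-1],[-0.067,0,0.009,-1.6],[-0.086,0,0.012,-1.6],[-0.102,0,0.015,-1.6],[-0.114,0,0.0178,-1.6],[-0.1216,0,0.0178,-1.6],[-0.1216,0,0.0178,-1.6]]

```text
time: 11.15
tool_pos: [0.4213, 0.2068, 0.3023]
tool_rot: [-1.573, 0.001, -1.273]
contact_force: [-1.0, -0.8, -4.9]
opening: 0.0176
```

```bash
python3 go.py .422 .206 .2118 .2975;python3 - <<'E'
from h import *
snap('scene','s8.png'); snap('top','t8.png'); c=snap('wrist','w8.png')
a=cv2.imread('pics/s8.png')[40:300,270:490];b=cv2.imread('pics/t8.png')[90:290,110:290]
cv2.imwrite('pics/s8a.png',cv2.resize(a,None,fx=2.3,fy=2.3));cv2.imwrite('pics/t8a.png',cv2.resize(b,None,fx=3,fy=3))
E
```

```text
t 11.15 pos [0.4213 0.2068 0.3023] head 0.2982 rot [-1.5735e+00  6.0000e-04 -1.2726e+00] F [-0.96 -0.75 -4.9 ] op 0.0176
tx 0.0009 ty -0.0010 tz 0.0004 tw 0.04
```

View pics/s8a.png

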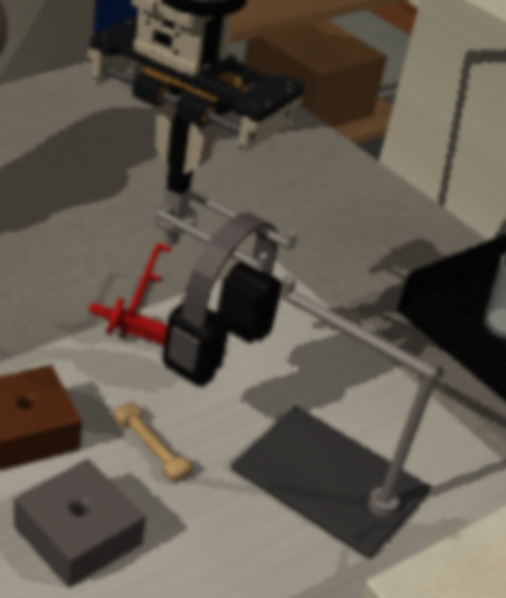

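View pics/t8a.png

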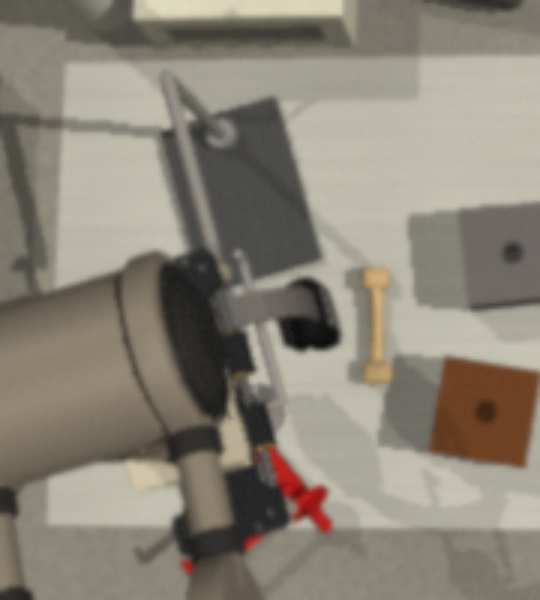

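View pics/w8.png

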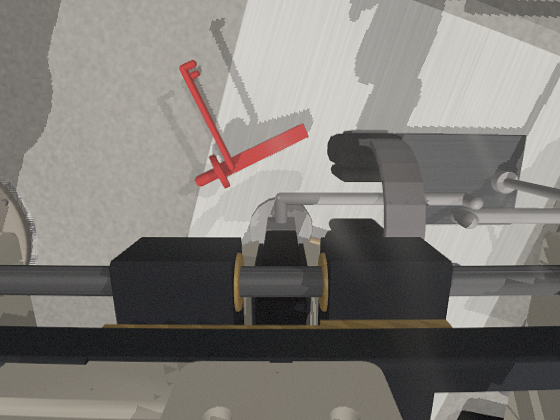

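Run:
```python
from ovs import *
W=pickle.load(open('pics/w8.png.pkl','rb'))
a=drawL(W,[.5992,.2601,.2975],standL(),(310,90,560,300),3)
h=.298; f=np.array([.4213,.2068]); e=f+.075*np.array([np.cos(h),np.sin(h)])
for P in earpts():
    uv=proj(W,tf([e[0],e[1],h],P+[0,0,.2108+.0295-.155])); uv=((uv+.5-[310,90])*3-.5).round().astype(int)
    cv2.polylines(a,[uv.reshape(-1,1,2)],False,(255,0,0),1)
cv2.imwrite('pics/o_w8.png',a)
```

```text
(no output)
```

View pics/o_w8.png

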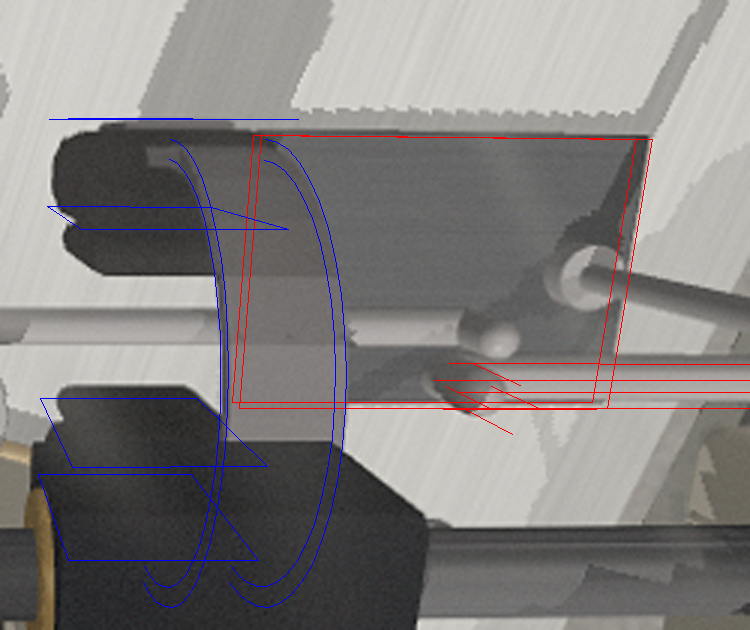

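```bash
python3 go.py .5269 .240 .2118 .2975
```

```text
t 11.3 pos [0.422  0.2056 0.3024] head 0.2964 rot [-1.5732e+00  1.0000e-04 -1.2744e+00] F [-0.24  0.51 -4.4 ] op 0.0179
tx -0.0023 ty -0.0009 tz 0.1104 tw -0.06
```

Emit:
send_rows:
  motion:
    - [[-0.001,0,0.006,0],[-0.002,0,0.018,0],[-0.0023,0,0.035,0],[-0.0023,0,0.055,0],[-0.0023,0,0.075,0],[-0.0023,0,0.093,0],[-0.0023,0,0.105,0],[-0.0023,0,0.11,0]]

```text
time: 12.1
tool_pos: [0.5263, 0.2393, 0.3011]
tool_rot: [-1.579, -0.0, -1.275]
contact_force: [-12.0, -4.7, 3.4]
opening: 0.0177
```

```bash
cat > look.py <<'E'
from h import *
import sys
n=sys.argv[1]
snap('scene','s%s.png'%n); snap('top','t%s.png'%n); c=snap('wrist','w%s.png'%n)
a=cv2.imread('pics/s%s.png'%n)[60:280,320:490];b=cv2.imread('pics/t%s.png'%n)[90:290,110:290]
a=cv2.resize(a,None,fx=2.5,fy=2.5,interpolation=cv2.INTER_CUBIC);w=cv2.imread('pics/w%s.png'%n)[90:310,260:560]
w=cv2.resize(w,None,fx=1.25,fy=1.25);o=np.zeros((550,800,3),np.uint8);o[:,:a.shape[1]]=a;o[:275,425:]=w
b=cv2.resize(b,None,fx=1.35,fy=1.35); o[275:275+b.shape[0],425:425+b.shape[1]]=b
cv2.imwrite('pics/l%s.png'%n,o)
E
python3 look.py 9;python3 go.py .5269 .240 .2118 .2975
```

```text
t 12.25 pos [0.5258 0.2392 0.3009] head 0.2959 rot [-1.5789e+00 -5.0000e-04 -1.2749e+00] F [-3.95 -1.88 -4.38] op 0.0177
tx -0.0005 ty -0.0024 tz 0.0013 tw -0.09
```

View pics/l9.png

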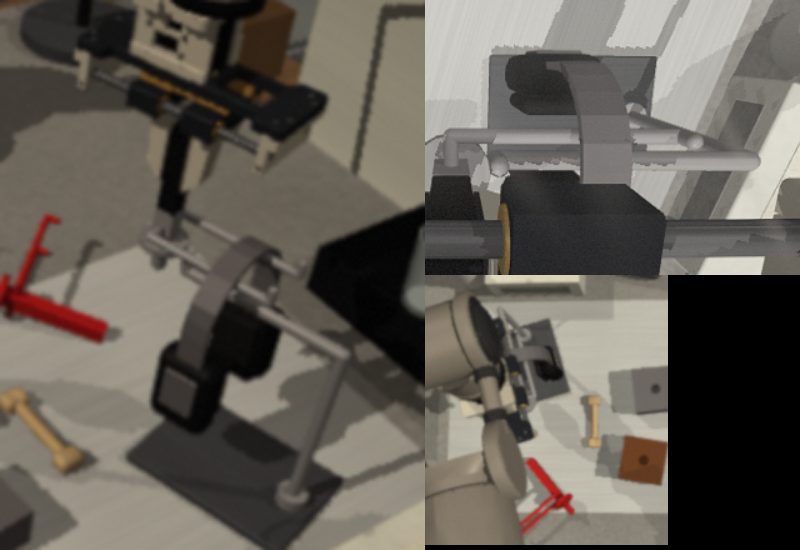

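Emit:
send_rows:
  motion:
    - [[0,0,-0.004,0],[0,0,-0.009,0],[0,0,-0.013,0],[0,0,-0.015,0],[0,0,-0.015,0],[0,0,-0.015,0]]

```text
time: 12.85
tool_pos: [0.5115, 0.2349, 0.3012]
tool_rot: [-1.578, -0.0, -1.275]
contact_force: [-0.2, 0.2, -4.0]
opening: 0.018
```

```bash
python3 look.py 10;python3 go.py .5269 .240 .2118 .2975
python3 - <<'E'
from ovs import *
W=pickle.load(open('pics/w10.png.pkl','rb'))
a=drawL(W,[.5986,.262,.2975],standL(),(300,90,560,300),3)
cv2.imwrite('pics/o_w10.png',a)
E
```

```text
t 13.0 pos [0.5116 0.2348 0.301 ] head 0.2959 rot [-1.5786e+00 -5.0000e-04 -1.2749e+00] F [-0.33  0.01 -3.67] op 0.0178
tx -0.0005 ty -0.0023 tz 0.0162 tw -0.09
```

View pics/l10.png

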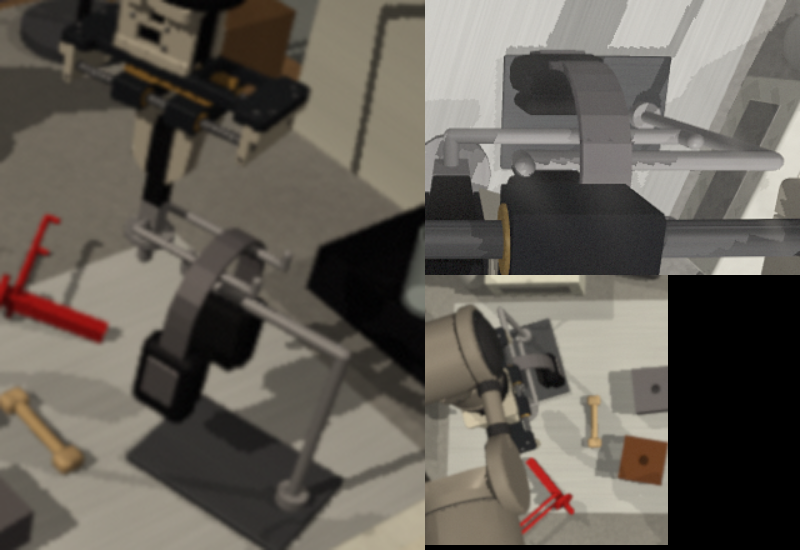

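View pics/o_w10.png

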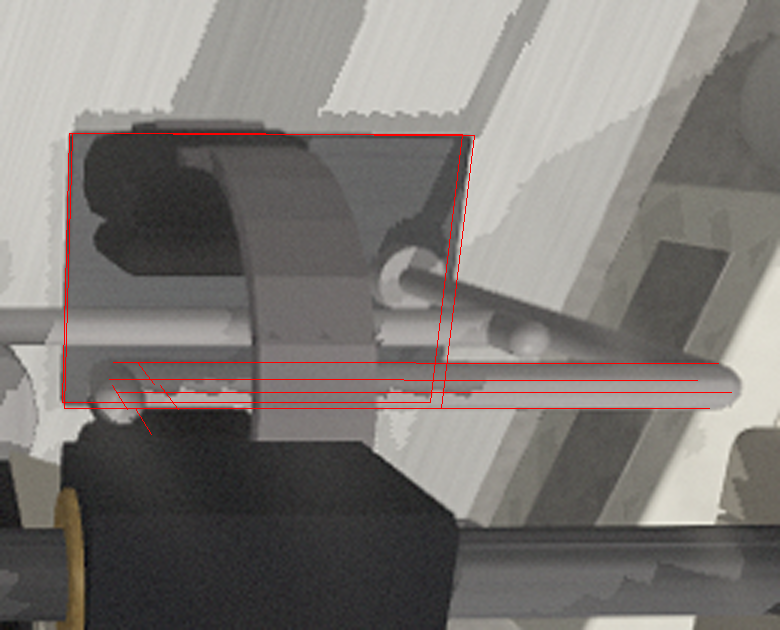

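Emit:
send_rows:
  motion:
    - [[0,0.006,0,0],[0,0.015,0,0],[0,0.024,0,0],[0,0.031,0,0],[0,0.036,0,0],[0,0.039,0,0],[0,0.042,0,0],[0,0.045,0,0]]

```text
time: 13.8
tool_pos: [0.5116, 0.2348, 0.2564]
tool_rot: [-1.577, -0.0, -1.275]
contact_force: [0.1, -0.2, -2.7]
opening: 0.0179
```

```bash
python3 look.py 11;python3 go.py
```

```text
t 13.95 pos [0.5113 0.2347 0.2562] head 0.2959 rot [-1.5783e+00 -5.0000e-04 -1.2749e+00] F [ 0.96  0.85 -2.28] op 0.0175
```

View pics/l11.png

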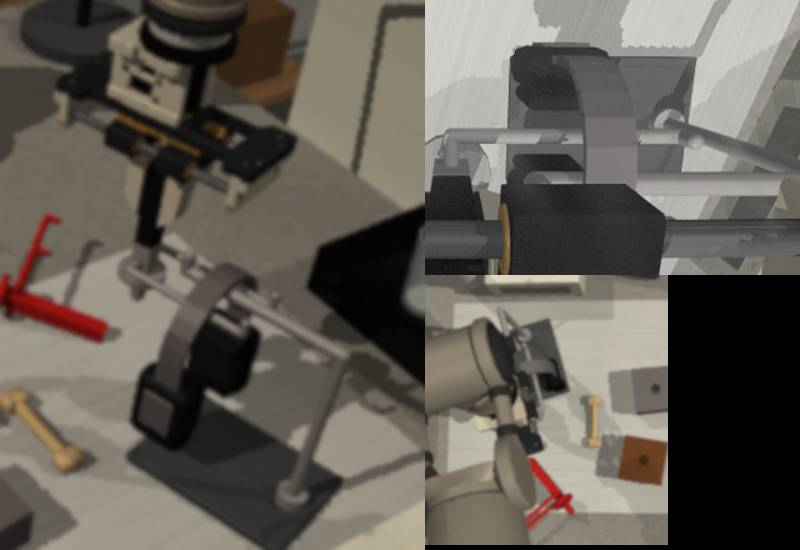

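Emit:
send_rows:
  motion:
    - [[0,0.003,0,0],[0,0.008,0,0],[0,0.014,0,0],[0,0.02,0,0],[0,0.023,0,0],[0,0.024,0,0],[0,0.024,0,0]]

```text
time: 14.65
tool_pos: [0.5111, 0.2347, 0.232]
tool_rot: [-1.578, -0.0, -1.275]
contact_force: [0.2, 0.6, -2.4]
opening: 0.0178
```

```bash
python3 look.py 12;python3 go.py
```

```text
t 14.8 pos [0.5113 0.2347 0.2325] head 0.2959 rot [-1.5777e+00 -4.0000e-04 -1.2749e+00] F [ 0.84  0.18 -1.86] op 0.0179
```

View pics/l12.png

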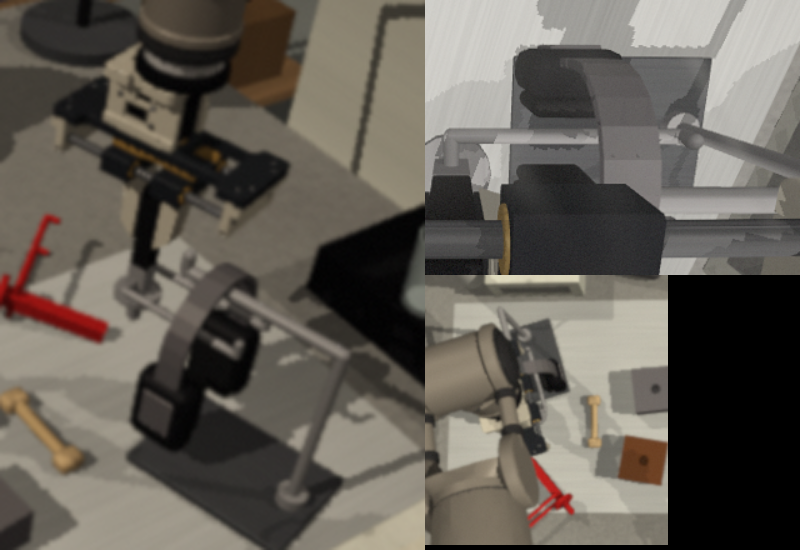

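Emit:
send_rows:
  motion:
    - [[0,0,-0.008,0],[0,0,-0.02,0],[0,0,-0.035,0],[0,0,-0.055,0],[0,0,-0.075,0],[0,0,-0.095,0],[0,0,-0.115,0],[0,0,-0.125,0]]

```text
time: 15.6
tool_pos: [0.3899, 0.1978, 0.2336]
tool_rot: [-1.578, -0.0, -1.275]
contact_force: [0.1, -0.1, -2.4]
opening: 0.0179
```

```bash
python3 look.py 13;python3 go.py .46 -.03 .12 .043
```

```text
t 15.75 pos [0.3918 0.1984 0.2338] head 0.2959 rot [-1.5762e+00 -4.0000e-04 -1.2749e+00] F [ 0.2  -0.45 -1.57] op 0.0181
tx 0.2383 ty 0.0223 tz -0.0014 tw 14.49
```

View pics/l13.png

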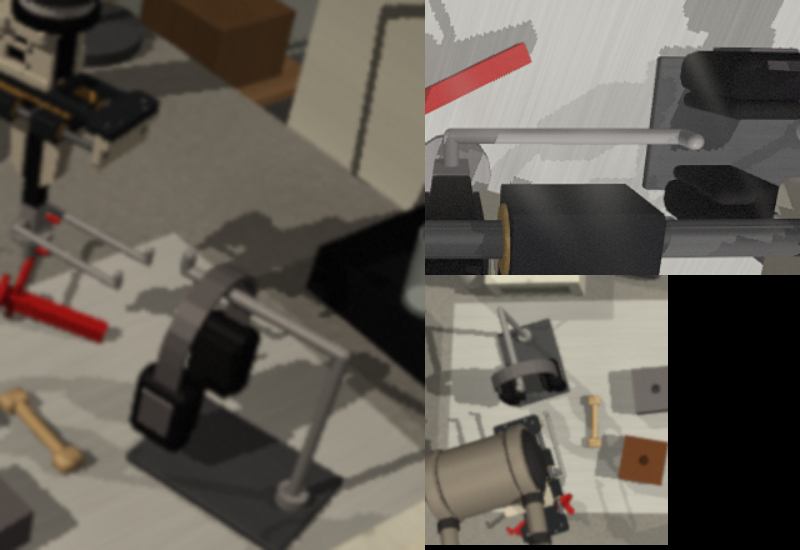

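Emit:
send_rows:
  motion:
    - [[0.015,0,-0.003,0],[0.04,0,-0.005,2],[0.07,0,-0.005,4],[0.1,0,-0.005,6],[0.13,0,-0.005,8],[0.16,0,-0.005,10],[0.185,0,-0.005,12],[0.2,0,-0.002,14.5]]

```text
time: 16.55
tool_pos: [0.4495, 0.0046, 0.2339]
tool_rot: [-1.575, -0.002, -1.532]
contact_force: [0.2, 0.6, -2.5]
opening: 0.0176
```

```bash
python3 go.py .5751 .0112 .12 .0436
```

```text
t 16.55 pos [0.4495 0.0046 0.2339] head 0.039 rot [-1.5752 -0.0022 -1.5318] F [ 0.15  0.64 -2.48] op 0.0176
tx -0.0017 ty 0.0224 tz 0.1257 tw -0.27
```

Emit:
send_rows:
  motion:
    - [[0,0,0.02,-0.3],[0,0,0.045,-0.3],[-0.001,0,0.075,-0.3],[-0.0017,0.005,0.1,-0.3],[-0.0017,0.015,0.118,-0.3],[-0.0017,0.022,0.1257,-0.3],[-0.0017,0.022,0.1257,-0.3],[-0.0017,0.022,0.1257,-0.3]]

```text
time: 17.35
tool_pos: [0.5744, 0.0114, 0.2111]
tool_rot: [-1.576, -0.002, -1.527]
contact_force: [0.2, -1.6, -1.8]
opening: 0.018
```

```bash
python3 go.py .5751 .0112 .12 .0436
python3 - <<'E'
from h import *
snap('wrist','w14.png'); snap('scene','s14.png')
b=cv2.imread('pics/w14.png');cv2.imwrite('pics/w14a.png',cv2.resize(b[130:300,200:500],None,fx=2.6,fy=2.6))
b=cv2.imread('pics/w3.png');cv2.imwrite('pics/w3a.png',cv2.resize(b[130:300,200:500],None,fx=2.6,fy=2.6))
b=cv2.imread('pics/s14.png');cv2.imwrite('pics/s14a.png',cv2.resize(b[150:330,240:420],None,fx=3.2,fy=3.2))
E
```

```text
t 17.35 pos [0.5744 0.0114 0.2111] head 0.0441 rot [-1.5765 -0.002  -1.5266] F [ 0.17 -1.61 -1.79] op 0.018
tx 0.0002 ty -0.0004 tz 0.0007 tw 0.03
```

View pics/w14a.png

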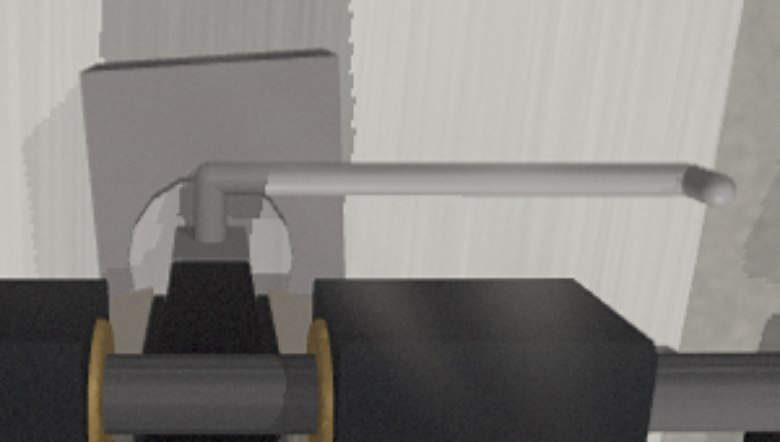

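View pics/w3a.png

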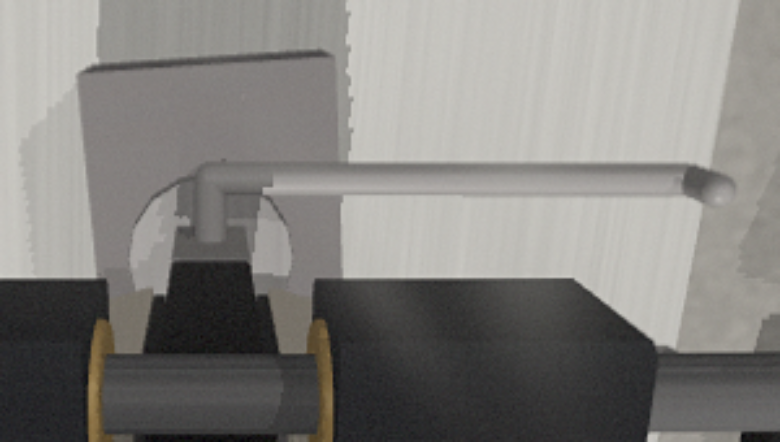

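View pics/s14a.png

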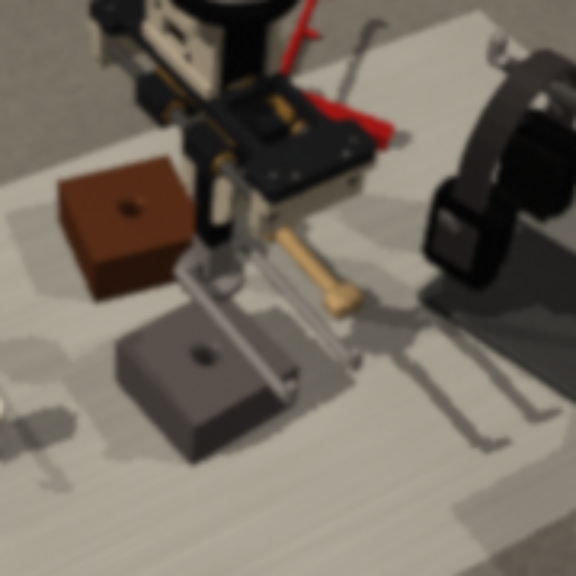

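Emit:
send_rows:
  motion:
    - [[0,0.012,0.0007,0],[0,0.026,0.0007,0],[0,0.036,0.0007,0],[0,0.042,0.0007,0],[0,0.047,0.0007,0],[0,0.051,0.0007,0],[0,0.055,0.0007,0],[0,0.055,0.0007,0]]

```text
time: 18.25
tool_pos: [0.5749, 0.0111, 0.1565]
tool_rot: [-1.575, -0.002, -1.527]
contact_force: [0.3, -0.4, -2.6]
opening: 0.0179
```

```bash
python3 go.py .5752 .0113 .045 .0436
```

```text
t 18.25 pos [0.5749 0.0111 0.1565] head 0.044 rot [-1.5754 -0.0022 -1.5268] F [ 0.29 -0.37 -2.65] op 0.0179
tx -0.0002 ty 0.0200 tz 0.0004 tw 0.02
```

No contact, pin in the hole. Continue down to seat.

Emit:
send_rows:
  motion:
    - [[0,0.005,0.0004,0],[0,0.01,0.0004,0],[0,0.014,0.0004,0],[0,0.017,0.0004,0],[0,0.019,0.0004,0],[0,0.0202,0.0004,0],[0,0.0202,0.0004,0],[0,0.0202,0.0004,0]]

```text
time: 19.05
tool_pos: [0.5752, 0.0111, 0.1366]
tool_rot: [-1.575, -0.002, -1.527]
contact_force: [-1.6, 0.3, 1.0]
opening: 0.018
```

```bash
python3 go.py .5752 .0113 .045 .0436
```

```text
t 19.05 pos [0.5752 0.0111 0.1366] head 0.0441 rot [-1.5752 -0.0022 -1.5267] F [-1.55  0.33  0.95] op 0.018
tx -0.0002 ty 0.0001 tz 0.0000 tw 0.03
```

Seated (weight off, force up). Release.

Emit:
send_rows:
  motion:
    - [[0,0,0,0],[0,0,0,0],[0,0,0,0],[0,0,0,0],[0,0,0,0],[0,0,0,0],[0,0,0,0],[0,0,0,0]]
  gripper: 1

```text
time: 19.85
tool_pos: [0.5752, 0.0111, 0.1366]
tool_rot: [-1.575, -0.002, -1.527]
contact_force: [-0.7, -0.2, -0.6]
opening: 0.0769
```

Emit:
send_rows:
  motion:
    - [[0,0,0,0],[0,0,0,0],[0,-0.015,0,0],[0,-0.04,0,0],[0,-0.07,0,0],[0,-0.1,0,0],[0,-0.13,0,0],[0,-0.15,0,0]]

```text
time: 20.65
tool_pos: [0.5762, 0.0114, 0.289]
tool_rot: [-1.572, -0.003, -1.527]
contact_force: [1.7, -0.3, -0.5]
opening: 0.0918
```

```bash
python3 go.py
```

```text
t 20.65 pos [0.5762 0.0114 0.289 ] head 0.0441 rot [-1.5723 -0.0026 -1.5267] F [ 1.65 -0.31 -0.49] op 0.0918
```

Move back toward the robot to clear the view and check.

Emit:
send_rows:
  motion:
    - [[0,0,-0.02,0],[0,0,-0.05,0],[0,0,-0.08,0],[0,0,-0.11,0],[0,0,-0.13,0],[0,0,-0.14,0],[0,0,-0.14,0],[0,0,-0.14,0]]

```text
time: 21.45
tool_pos: [0.4372, 0.0052, 0.2895]
tool_rot: [-1.571, -0.003, -1.527]
contact_force: [-0.7, -0.4, -0.3]
opening: 0.0916
```

```bash
cat > chk.py <<'E'
from ovs import *
T=snap('top','t15.png'); S=snap('scene','s15.png')
m=.001
q=[.5751,.0112,.0436]
fk=[np.array([[0,y,65],[118,y,65],[118,y,81]])*m for y in(24,-24)]+[np.array([[a*9,b*9,167] for a,b in((1,1),(1,-1),(-1,-1),(-1,1),(1,1))])*m]
st=np.array([.5986,.262,.2975]); e=st.copy(); e[:2]+=-.016*np.array([np.cos(st[2]),np.sin(st[2])])
def both(c,box,s):
    im=drawL(c,q,fk,box,s)
    for P in earpts():
        uv=proj(c,tf(e,P+[0,0,.045])); uv=((uv+.5-box[:2])*s-.5).round().astype(int)
        cv2.polylines(im,[uv.reshape(-1,1,2)],False,(0,255,255),1)
    return im
a=both(T,(150,90,320,230),3); b=both(S,(270,140,480,310),3)
cv2.imwrite('pics/c_t.png',a); cv2.imwrite('pics/c_s.png',b)
E
python3 chk.py
```

```text
(no output)
```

View pics/c_t.png

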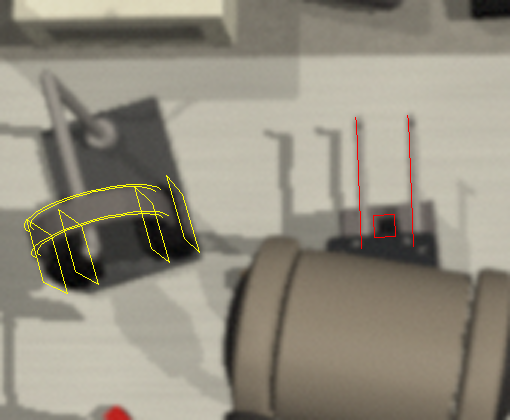

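View pics/c_s.png

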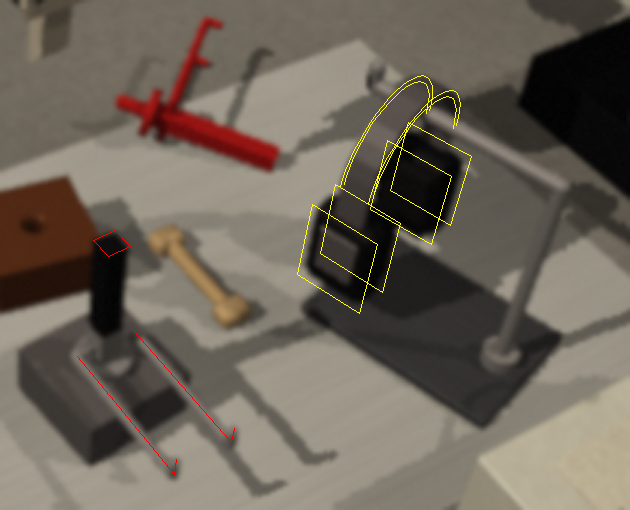

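```bash
python3 go.py; python3 -c "
from cell import hand_in
print(hand_in())"
```

```text
t 21.55 pos [0.4373 0.0052 0.2891] head 0.0441 rot [-1.5721 -0.0026 -1.5267] F [-0.32 -0.04 -0.28] op 0.0917
the job is handed in; nothing more can be done
None
```

The ear defenders are hanging on the drying stand's bar and the fork is back in its block. I handed the job in at about 21.6 s; no verdict was reported.

- **Carry:** I gripped the fork by its handle and slid both prongs under the headband. I lifted the ear defenders clear, hung them astride the bar and drew the fork out from below.
- **Ear defenders:** In the last pictures they hang square astride the bar, behind the upturned end, with the crown at roughly x = -10 to -16 mm from `bar_top`. In the scene view they sit about 3 pixels from my prediction, slightly further on, which is well within the limits.
- **Fork:** In the pictures it matches its starting pose. The tool's height and position at release were within about 0.2 mm of those at pick-up, and the weight came off as it seated.
- **Bystanders:** The bone looks unmoved in the last pictures and nothing came near the jar, though I did not measure either.
- **One mishap:** On the first move over the stand I met a force of about 13 N, which I put down to the fork's flange touching the bar's upturned end. I backed off 15 mm, so the crown rests a little short of `bar_top` but still in range.

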